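# Free the storage jar's cap

## Robot

A 6-joint arm with a two-finger parallel gripper is mounted at the origin on a cart in front of the work surface, level with it; the furniture and walls round the work are solid. World frame = base frame: x ahead of the robot, y to its left, z up, the work surface at z = 0. Lengths are in m, angles in degrees, forces in N, time in s.
With the tool pointing down it reaches from about 0.25 to 0.725 m from the base axis. Payload 9.7 kg.
Tool frame: the origin (TCP) lies midway between the tips of the shut fingers; the grasp point (between the pads) lies 19 mm behind it; z points along the fingers, y is the line along which they close (so a half turn about z gives the same grasp; the last joint's range is limited). The gripper opens to 85 mm and grips with 20 to 120 N. Pads are 22 mm wide; open, the fingers measure 114 mm over their backs; the gripper's body (76 mm by 85 mm) begins 54 mm behind the grasp point. The pads swing forward as they close: fully open they stand 13 mm farther back than shut.
Start: joints at [0, 4.979, 10.078, 95.1, 0, 90], TCP at [0.55, -0, 0.231] pointing down, gripper open.
Joint ranges: [-179.16, 179.16], [-48.56, 103.87], [-65.8, 70.77], [-126.05, 130.52], [-82.76, 87.17], [-180, 180]. Speed limits (degrees/s): [127.2, 127.2, 147.25, 180, 180, 180].

## Interface

Orientations are given as [roll, pitch, yaw] about the fixed x, y, z axes, in that order (R = Rz(yaw) Ry(pitch) Rx(roll)).
In Python, from workcell import bot gives the robot as it stands.
- The arm moves only by the shell command python3 -m crank 'ROWS' [FORCE]. ROWS is JSON, a list of rows, each an object with "gripper": the finger opening in mm, from 0 to 85.4; "travel": the shift along the tool's x, y, z in mm, a list of three; "twist": the turn, a rotation vector about the tool's x, y, z in rad, a list of three. In form: [{"gripper": gripper, "travel": [tx, ty, tz], "twist": [rx, ry, rz]}, ...]. A call has 1 to 12 rows; each row shifts and turns the commanded pose from where the row before left it, along the tool's axes as they then stand; what a row does not reach is not made up. A row lasts 1/8 s, in which the tool goes at most 62.5 mm and 10.7 degrees, less where a joint would pass 70% of its speed; a pose out of reach is approached as far as the arm can. A call is refused whole if a number of a shift passes 62.5 or a number of a turn 0.188, either way. A call with a gripper value outside its range is refused whole. The fingers move at their own pace and stop on an object; FORCE is the grip in N (left out, the last holds). Time passes only in rows, so rows that do not move let the fingers close. It gives the time, the measured TCP pose, the force, the opening and the grip force at its end, in the units of the state.
- bot.get_obs(): the state, without advancing time (a new reading comes with each control period).
- bot.camera(name): name is "scene" or "side" or "wrist"; returns the picture (384x512x3 uint8, red, green, blue); there is no depth.
- bot.calibration(name): a dict with "vfov" (degrees; the focal length in pixels is half the picture's height over the tangent of half this angle, whatever the lens; pixels are square), "cx", "cy" (the principal point, pixels), "camera_from_world" (4x4, takes a point from world to camera coordinates). Camera axes: x right, y down, z forward; pixel columns grow to the right and rows downward; lengths in m; the calibration is good to about 2 mm. A picture is of the moment at which its call begins: read the wrist's pose just before it. calibration takes no time and is no camera call; for the wrist camera it gives the pose at the moment of the call.
- bot.job_done(): hands the job in; it is judged then, once.
The state is a dict: "time": time; "q": joint angles; "qd": joint speeds; "joint_efforts": joint torques, N m; "ee_pos": TCP position; "tcp_rot": TCP orientation; "wrist_force": force on the tool from outside, world axes, zero at the start; "torque": the same for the moment, N m; "opening": finger opening in m; "grasp_force": force on a finger pad.
Only numpy, scipy, OpenCV 4.12 (cv2) and the standard library are available. Lean on these libraries where they do the work, as an engineer would, in place of code of your own. Each camera call takes 0.05 s, during which the arm holds its last target. There are 200 camera calls.

## Task

Lift the trowel off the storage jar's lid and lay it flat on the bare worktop. Then, leaving the jar seated in its wooden brace, unscrew the tight metal cap (counter-clockwise seen from above) until its thread lets go, and lift it straight up off the jar. Finish while still holding the cap in the gripper, level and still, about 4 cm above the open jar; do not put it down, do not pull the jar out of its brace, and leave the other things where they are.

Things in the scene. Friction and masses are not known exactly. Their poses are not given: they have to be found in the camera images.
- brace: Jar brace: wooden block 104 x 104 x 40 mm fixed to the worktop, with a square pocket 72 x 72 mm open at the top, 32 mm deep (floor 8 mm above the worktop). It alone stops the jar from turning. Origin: centre of its underside; z up; x, y along its sides, within 0.5 rad of the world's.
- jar: White stoneware storage jar, 0.45 to 0.7 kg, loose in the pocket with 1 mm play a side: square body 70 x 70 x 66 mm, then a round neck 48 mm across. Origin: centre of its underside, 8 mm above the worktop when seated; x, y parallel to the brace's x, y.
- cap: Round aluminium screw cap with a ribbed rim, 62 mm across (63 over the ribs), 22 mm tall, 0.06 kg. Origin: centre of its lower rim, 78 mm above the jar's origin (86 mm above the worktop) when screwed on; z up. The jar's square shoulder lies 12 mm below that rim. Two inner lugs lie on its +x and -x axes. Turn it in two or more grasps from above round the rim; let go part-way, it stays.
- trowel: Hand trowel 237 x 58 x 28 mm, 0.13 to 0.19 kg, at first flat across the cap, handle roughly towards the robot. Origin: middle of length and width, on its underside; x from handle to blade, z up. Wooden handle, 24 mm wide, 27 mm high: x = -118 to -18 mm; steel blade, 52 mm wide: 14 to 112 mm. Balances at x = -9 mm: grip the handle about x = -30 mm.
- tumbler: Bystander, to be left alone: clear drinking glass, 81 mm across, 92 mm tall, loose, to the right of the jar on the robot's side. Origin: centre of its underside.
- sugar_jar: Bystander, to be left alone: round glass jar, 78 mm across, 154 mm tall, loose, behind the braced jar to the right. Origin: centre of its underside.
- packet: Bystander, to be left alone: flat seed packet, 115 x 85 x 10 mm, lying near the worktop's front edge to the left. Origin: middle, underside.
- jar_mouth (a point): Centre of the jar's neck rim, 92 mm above the jar's origin. On the neck two opposite thread ramps run from the jar's +x and -x axes counter-clockwise through 120 degrees. A sprung black rubber ring on the rim presses the cap up against them (about 18 N when tight): turning takes about 0.3 to 0.6 N m at first, less later. Without the brace the jar would turn along.
- cap_top (a point): Centre of the cap's flat top, 22.5 mm above its origin; axes as the cap's. Its x axis starts 0.15 to 0.40 rad counter-clockwise of the jar's. Turned counter-clockwise the cap climbs up to 2.5 mm; the thread lets go at about 2.2 rad from the jar's x axis (1.8 to 2.05 rad of turning), the ring then lifts it to about 5.5 mm above its start height if free, and it lifts off between 2.2 and 2.9 rad.
Things that resemble listed ones, but are neither listed nor needed, are in the scene too. Leave any green look-alike of the jar alone.

How it is judged:
By the outcome, as a careful person would: the job done as asked, in the order asked, and still so for the second after the job is handed in, while the arm keeps its last pose, push and grip.
It also fails if it takes over 51 s, if anything falls off the work surface, if the arm or the gripper's body presses on something with over 40 N, if the wrist force passes 120 N, or if a joint passes its speed limit or range.

## Working session

There is one attempt and no reset: what is moved stays moved. The work goes in short steps, Python scripts to look and compute and a shell command to move; the robot and the scene stay as the last step left them, time stands still between calls to the robot, and variables do not carry over. Pictures are saved under pics/ and viewed, at most 10 in all, crops included, and the job is handed in when it is done.

```bash
mkdir -p pics; ls
python3 - <<'E'
from workcell import bot
import cv2,numpy as np
o=bot.get_obs();print({k:np.round(v,3).tolist() for k,v in o.items()})
for n in("scene","side","wrist"):
    c=bot.calibration(n);print(n,c["vfov"],c["cx"],c["cy"],np.round(c["camera_from_world"],4).tolist(),{k:v for k,v in c.items() if k not in("vfov","cx","cy","camera_from_world")})
    cv2.imwrite(f"pics/{n}0.png",bot.camera(n)[...,::-1])
a=[cv2.imread(f"pics/{n}0.png") for n in("scene","side")]
E
```

```text
pics
{'time': 0.0, 'q': [-0.001, 5.012, 10.034, 95.102, -0.0, 90.0], 'qd': [-0.068, 0.018, -0.039, -0.049, 0.07, -0.012], 'joint_efforts': [0.001, -52.039, 46.48, 0.016, 0.0, -0.0], 'ee_pos': [0.55, -0.0, 0.231], 'tcp_rot': [-179.921, 0.0, 89.999], 'wrist_force': [-0.473, 0.207, -0.447], 'torque': [-0.018, 0.049, 0.008], 'grasp_force': 0.0, 'opening': 0.086}
scene 53.81280496819045 255.6684730487973 192.43199593072364 [[-0.9021, -0.4315, -0.0021, 0.5127], [-0.3158, 0.6636, -0.6782, 0.1955], [0.294, -0.6112, -0.7349, 0.9653], [0.0, 0.0, 0.0, 1.0]] {}
side 51.49342972619506 256.5152945594161 195.57556305195604 [[-0.8516, -0.5242, -0.0029, 0.4963], [-0.3212, 0.5261, -0.7874, 0.2397], [0.4143, -0.6696, -0.6164, 0.9414], [0.0, 0.0, 0.0, 1.0]] {}
wrist 71.53167373268278 256.09849778978895 191.88356244595315 [[1.0, 0.0004, -0.0023, -0.5484], [0.001, -0.9565, 0.2918, -0.0388], [-0.0021, -0.2918, -0.9565, 0.3791], [0.0, 0.0, 0.0, 1.0]] {}
```

View pics/scene0.png

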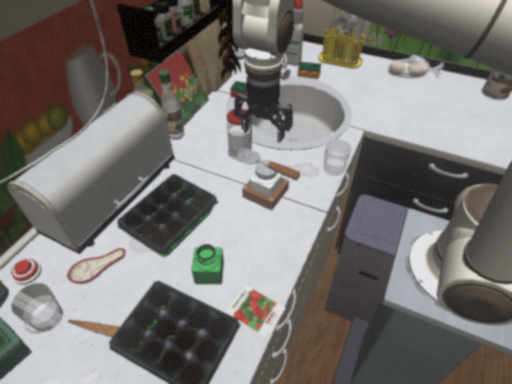

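View pics/wrist0.png

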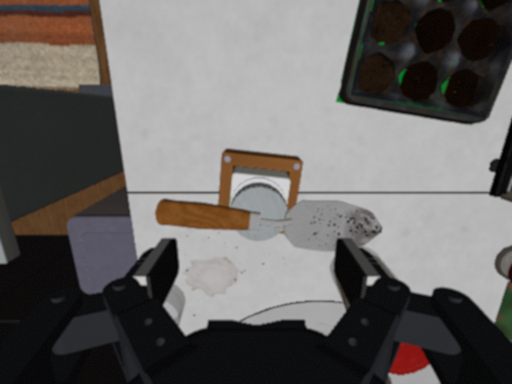

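Scene: the white jar in its brown brace at (266,185) in scene and (260,200) in wrist, trowel across it (handle left, blade right). It could be confused with the green jar (207,264) or the white-lidded sugar jar (238,135). The one in the wooden brace under the trowel fits the description. Next, a close crop and colour masks.

```bash
cat > h.py <<'E'
import cv2,numpy as np
from workcell import bot
def ray(c,u,v):
    f=192/np.tan(np.radians(c["vfov"]/2)); M=np.array(c["camera_from_world"]);R=M[:3,:3]
    return -R.T@M[:3,3], R.T@np.array([(u-c["cx"])/f,(v-c["cy"])/f,1])
def onz(c,u,v,z):
    p,d=ray(c,u,v); return p+d*(z-p[2])/d[2]
def pix(c,P):
    f=192/np.tan(np.radians(c["vfov"]/2)); q=(np.array(c["camera_from_world"])@np.append(P,1))[:3]
    return f*q[0]/q[2]+c["cx"],f*q[1]/q[2]+c["cy"]
E
python3 - <<'E'
from h import *
im=cv2.imread("pics/wrist0.png");c=bot.calibration("wrist")
hsv=cv2.cvtColor(im,cv2.COLOR_BGR2HSV)
m=((hsv[...,0]<20)&(hsv[...,1]>110)&(hsv[...,2]>50)).astype(np.uint8)
m[:, :130]=0;m[260:]=0
n,l,s,ce=cv2.connectedComponentsWithStats(m)
for i in range(1,n):
    if s[i,4]>60: 
        r=cv2.minAreaRect(np.argwhere(l==i)[:,::-1].astype(np.float32));print(s[i],ce[i],r)
        for z in(.04,.122):print(z,[np.round(onz(c,*p,z)[:2],4).tolist() for p in cv2.boxPoints(r)])
a=cv2.resize(im[130:270,140:400],None,fx=3,fy=3,interpolation=2)
cv2.imwrite("pics/crop1.png",a)
print([np.round(onz(c,*p,0)[:2],3).tolist() for p in((130,20),(340,20),(340,130),(130,130),(230,80),(182,300),(370,260))])
c2=bot.calibration("scene")
print("packet",onz(c2,256,310,0.01),"tumbler",onz(c2,337,165,0),"sugar",onz(c2,238,150,0),"green",onz(c2,207,275,0),"tray near",[onz(c2,*p,0)[:2] for p in((150,248),(217,205),(177,175))],"edge",onz(c2,325,212,0),"front",onz(c2,285,280,0))
E
```

```text
[ 156  150  146   79 3770] [227.2331565  194.78885942] ((228.3240966796875, 190.14187622070312), (139.16778564453125, 80.1839370727539), 6.115502834320068)
0.04 [[0.4116, -0.0714], [0.4339, 0.0355], [0.606, 0.0172], [0.5998, -0.0933]]
0.122 [[0.4455, -0.0356], [0.4624, 0.0449], [0.592, 0.0311], [0.5873, -0.0521]]
[[0.394, 0.18], [0.651, 0.18], [0.663, 0.048], [0.376, 0.048], [0.515, 0.112], [0.425, -0.229], [0.729, -0.153]]
packet [0.41229699 0.32435708 0.01      ] tumbler [ 3.91539814e-01 -2.42502777e-01 -1.11022302e-16] sugar [ 7.15941686e-01 -1.70161847e-01  1.11022302e-16] green [5.66265754e-01 2.89017054e-01 1.11022302e-16] tray near [array([0.74546938, 0.28393697]), array([0.6587381 , 0.07464253]), array([0.83521055, 0.01965979])] edge [ 0.36340909 -0.03635265  0.        ] front [0.38313108 0.21737203 0.        ]
```

View pics/crop1.png

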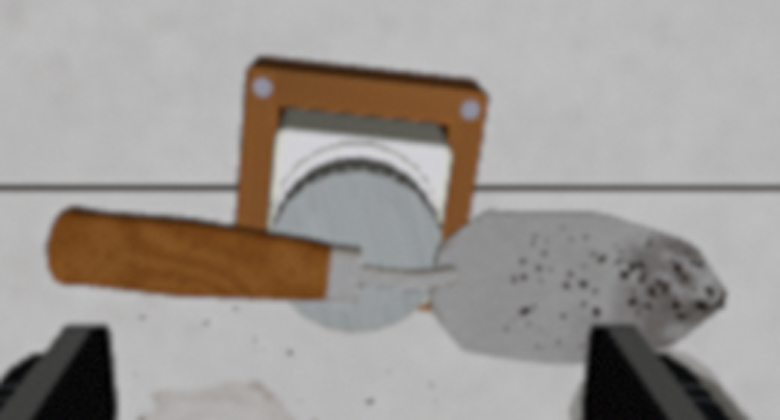

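The crop confirms it: the trowel lies on the aluminium cap of the white jar in the wooden brace. In the wrist picture the cap centre is at about (259.3,212.3), the handle's rear end at (160,212), the ferrule at (249,219) and the tip at (381.5,227).

Run:
```python
from h import *
c=bot.calibration("wrist")
w=lambda u,v,z:onz(c,140+u/3,130+v/3,z)
a=w(50,246,.122);f=w(328,268,.122);t=w(722,292,.115)
print("len",np.linalg.norm(t-a)); d=(f-a)[:2];d/=np.linalg.norm(d);d2=(t-a)[:2];d2/=np.linalg.norm(d2)
print("yaw",np.degrees(np.arctan2(d[1],d[0])),np.degrees(np.arctan2(d2[1],d2[0])),"endgap",np.linalg.norm(f-a))
print("grip",f[:2]-d2*.012,"handle end",a,"ferr",f)
print("cap",w(358,247,.1085),[w(*p,.1085)[:2] for p in((275,247),(442,247),(358,333),(358,162))])
s1,s2=w(262,87,.04),w(470,110,.04);print("brace yaw",np.degrees(np.arctan2(*(s2-s1)[1::-1])))
# scene check
c2=bot.calibration("scene");print(pix(c2,f),pix(c2,a),pix(c2,w(358,247,.1085)))
```

```text
len 0.23227401746335763
yaw -4.814710613498313 -4.875121132634512 endgap 0.0936581970653297
grip [ 0.52995915 -0.03090274] handle end [ 0.44858803 -0.02406148  0.122     ] ferr [ 0.54191574 -0.03192255  0.122     ]
cap [ 0.55219111 -0.02957784  0.1085    ] [array([ 0.5228189 , -0.02961235]), array([ 0.58190332, -0.02954293]), array([ 0.55232255, -0.06328535]), array([0.5520696 , 0.00158341])]
brace yaw -6.336978198033536
(np.float64(269.0635638545447), np.float64(163.87827655727438)) (np.float64(299.39343879176886), np.float64(175.8174470634177)) (np.float64(265.2795979370969), np.float64(166.8367747793297))
```

```bash
python3 -m crank '[{"gripper":85,"travel":[-31,-20,0],"twist":[0,0,0]},{"gripper":85,"travel":[0,0,20],"twist":[0,0,0.184]},{"gripper":85,"travel":[0,0,0],"twist":[0,0,0]}]' 40; python3 -c "
from workcell import bot
print(bot.get_obs()['q'])"
```

```text
time: 0.52
ee_pos: [0.5293, -0.0312, 0.21]
tcp_rot: [-179.9, 0.0, 79.5]
wrist_force: [0.1, -0.0, 1.7]
opening: 0.0848
grasp_force: 0.0
[-3.37148501e+00  1.98651013e+00  4.57025727e+00  9.27206043e+01
  2.51991809e-03  9.71453697e+01]
```

```bash
python3 -m crank '[{"gripper":85,"travel":[0,0,5],"twist":[0,0,-0.1854]},{"gripper":85,"travel":[0,0,5],"twist":[0,0,-0.1854]},{"gripper":85,"travel":[0,0,5],"twist":[0,0,-0.1854]},{"gripper":85,"travel":[0,0,5],"twist":[0,0,-0.1854]},{"gripper":85,"travel":[0,0,5],"twist":[0,0,-0.1854]},{"gripper":85,"travel":[0,0,5],"twist":[0,0,-0.1854]},{"gripper":60,"travel":[0,0,5],"twist":[0,0,-0.1854]},{"gripper":60,"travel":[0,0,5],"twist":[0,0,-0.1854]},{"gripper":60,"travel":[0,0,5],"twist":[0,0,-0.1854]},{"gripper":60,"travel":[0,0,0],"twist":[0,0,0]}]'
python3 - <<'E'
from h import *
c=bot.calibration("wrist");im=bot.camera("wrist")[...,::-1];cv2.imwrite("pics/w2.png",im)
print(np.round(bot.get_obs()['q'],1))
print("grip",pix(c,[.53,-.031,.122]),"cap",pix(c,[.552,-.0296,.1085]))
E
```

```text
time: 1.78
ee_pos: [0.5301, -0.0307, 0.1664]
tcp_rot: [180.0, -0.0, 175.2]
wrist_force: [0.1, 0.3, -0.5]
opening: 0.0604
grasp_force: 0.0
[-3.3  1.5 -0.7 87.8  0.   1.7]
grip (np.float64(256.47945211815505), np.float64(215.1888570191478)) cap (np.float64(260.3912997187384), np.float64(233.78282466183043))
```

View pics/w2.png

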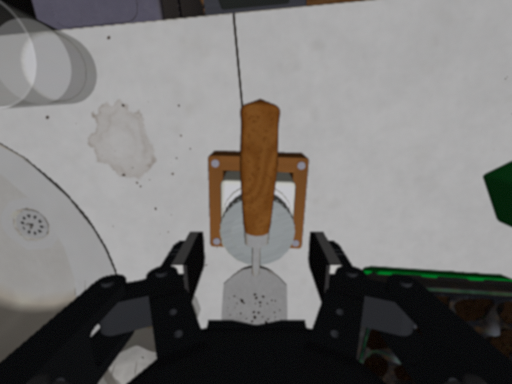

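Handle centred under the fingers at (258,215), ferrule at (257,235), matching the prediction. Descend and grip.

```bash
python3 -m crank '[{"gripper":60,"travel":[-2,0,25],"twist":[0,0,0]},{"gripper":60,"travel":[0,0,20],"twist":[0,0,0]},{"gripper":60,"travel":[0,0,9],"twist":[0,0,0]},{"gripper":10,"travel":[0,0,0],"twist":[0,0,0]},{"gripper":10,"travel":[0,0,0],"twist":[0,0,0]},{"gripper":10,"travel":[0,0,0],"twist":[0,0,0]},{"gripper":10,"travel":[0,0,0],"twist":[0,0,0]},{"gripper":10,"travel":[0,0,-3],"twist":[0,0,0]},{"gripper":10,"travel":[0,0,-3],"twist":[0,0,0]},{"gripper":10,"travel":[0,0,-3],"twist":[0,0,0]},{"gripper":10,"travel":[0,0,0],"twist":[0,0,0]}]' 60
```

```text
time: 3.2
ee_pos: [0.532, -0.0312, 0.1214]
tcp_rot: [-180.0, 0.0, 175.1]
wrist_force: [-0.7, -0.7, -1.8]
opening: 0.0222
grasp_force: 60.3
```

```bash
python3 -m crank '[{"gripper":10,"travel":[0,0,-15],"twist":[0,0,0]},{"gripper":10,"travel":[0,8,-15],"twist":[0,0,0]},{"gripper":10,"travel":[9,32,0],"twist":[0,0,0]},{"gripper":10,"travel":[9.5,32,0],"twist":[0,0,0]},{"gripper":10,"travel":[9.5,32,0],"twist":[0,0,0]},{"gripper":10,"travel":[9.5,32,0],"twist":[0,0,0]},{"gripper":10,"travel":[9,32,20],"twist":[0,0,0]},{"gripper":10,"travel":[0,0,40],"twist":[0,0,0]},{"gripper":10,"travel":[0,0,40],"twist":[0,0,0]},{"gripper":10,"travel":[0,0,30],"twist":[0,0,0]},{"gripper":10,"travel":[0,0,5],"twist":[0,0,0]},{"gripper":10,"travel":[0,0,0],"twist":[0,0,0]}]'
python3 - <<'E'
from h import *
for n in("scene","wrist"):
    im=bot.camera(n)[...,::-1];cv2.imwrite(f"pics/{n}3.png",im)
a=cv2.imread("pics/scene3.png")[90:310,160:400];cv2.imwrite("pics/s3c.png",cv2.resize(a,None,fx=2.5,fy=2.5))
E
```

```text
time: 4.7
ee_pos: [0.5007, 0.1406, 0.0176]
tcp_rot: [180.0, 0.1, 175.1]
wrist_force: [0.5, 0.5, -1.5]
opening: 0.0218
grasp_force: 60.1
```

View pics/s3c.png

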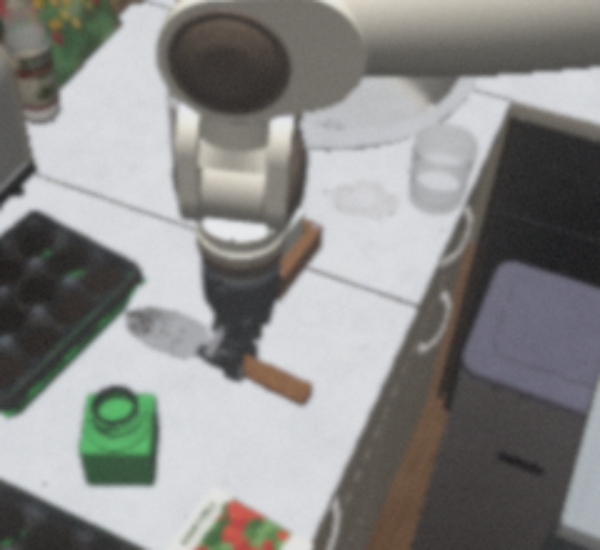

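Trowel held level over clear worktop, tip at crop (127,318) just short of the tray. I'll shift it 8 mm towards the robot and set it down.

```bash
python3 -m crank '[{"gripper":10,"travel":[8,0,4],"twist":[0,0,0]},{"gripper":10,"travel":[0,0,4],"twist":[0,0,0]},{"gripper":10,"travel":[0,0,3],"twist":[0,0,0]},{"gripper":10,"travel":[0,0,2],"twist":[0,0,0]},{"gripper":10,"travel":[0,0,0],"twist":[0,0,0]},{"gripper":10,"travel":[0,0,0],"twist":[0,0,0]}]'
```

```text
time: 5.55
ee_pos: [0.4921, 0.1409, 0.0042]
tcp_rot: [180.0, 0.0, 175.1]
wrist_force: [-5.4, -1.3, 8.0]
opening: 0.0222
grasp_force: 61.5
```

```bash
python3 -m crank '[{"gripper":55,"travel":[0,0,0],"twist":[0,0,0]},{"gripper":55,"travel":[0,0,0],"twist":[0,0,0]},{"gripper":55,"travel":[0,0,-5],"twist":[0,0,0]},{"gripper":55,"travel":[0,0,-30],"twist":[0,0,0]},{"gripper":55,"travel":[0,0,-60],"twist":[0,0,0]},{"gripper":85,"travel":[0,0,-60],"twist":[0,0,0]},{"gripper":85,"travel":[-14.9,-33,-40],"twist":[0,0,0]},{"gripper":85,"travel":[-14.9,-33,0],"twist":[0,0,0]},{"gripper":85,"travel":[-14.9,-33,0],"twist":[0,0,0]},{"gripper":85,"travel":[-14.9,-33,0],"twist":[0,0,0]},{"gripper":85,"travel":[-14.9,-33,0],"twist":[0,0,0]},{"gripper":85,"travel":[0,0,0],"twist":[0,0,0]}]'
python3 - <<'E'
from h import *
for n in("scene","wrist","side"):
    im=bot.camera(n)[...,::-1];cv2.imwrite(f"pics/{n}4.png",im)
c=bot.calibration("wrist");print("pred cap",pix(c,[.552,-.0296,.1085]))
a=cv2.imread("pics/wrist4.png")[100:,130:390];b=cv2.imread("pics/scene4.png")[130:270,190:330]
cv2.imwrite("pics/c4.png",np.hstack([cv2.resize(a,None,fx=1.5,fy=1.5),cv2.resize(b,(400,426))]))
E
```

```text
time: 7.05
ee_pos: [0.5526, -0.0318, 0.1981]
tcp_rot: [-180.0, -0.0, 174.9]
wrist_force: [-0.6, 0.1, 0.2]
opening: 0.0851
grasp_force: 0.0
pred cap (np.float64(256.6006796860498), np.float64(196.67885287819925))
```

View pics/c4.png

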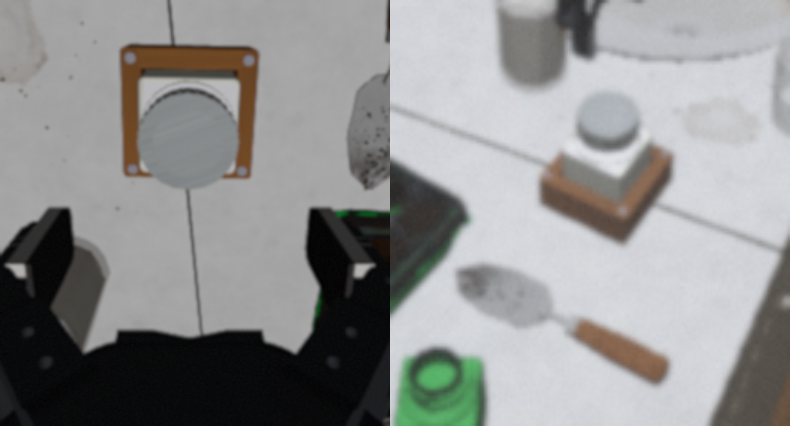

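Right panel shows the trowel flat on the bare worktop. In the left panel the cap is clear, centred near wrist pixel (255.3,192.8), and in scene at about (266.3,167.8).

Run:
```python
from h import *
c=bot.calibration("wrist");c2=bot.calibration("scene")
g=cv2.medianBlur(cv2.cvtColor(cv2.imread("pics/wrist4.png"),cv2.COLOR_BGR2GRAY),3)
h=cv2.HoughCircles(g[140:250,200:310],cv2.HOUGH_GRADIENT,1.0,50,param1=60,param2=12,minRadius=30,maxRadius=37);print(h)
pts=[(255.3,192.8)]+([(h[0,0,0]+200,h[0,0,1]+140)] if h is not None else [])
for p in pts:print(onz(c,*p,.1085))
print("scene",onz(c2,266.3,167.8,.1085))
# brace screws wrist (z=.04) -> centre, yaw
S=[onz(c,130+u/1.5,100+v/1.5,.04)[:2] for u,v in((130,58),(249,61),(242,171),(132,170))]
print("brace ctr",np.mean(S,0),np.round(S,4).tolist())
print(np.round(bot.get_obs()['q'],1))
```

```text
[[[54.5 51.5 34.2]]]
[ 0.54820521 -0.03046375  0.1085    ]
[ 0.54691265 -0.03108117  0.1085    ]
scene [ 0.54796755 -0.02723597  0.1085    ]
brace ctr [ 0.55143059 -0.03082932] [[0.5028, -0.0699], [0.5125, 0.0178], [0.5994, 0.0085], [0.591, -0.0797]]
[-3.1  4.8  6.2 91.4  0.   1.9]
```

```bash
python3 -m crank '[{"gripper":85,"travel":[2.2,1.1,0],"twist":[0,0,0.17]},{"gripper":85,"travel":[0,0,0],"twist":[0,0,0.17]},{"gripper":85,"travel":[0,0,0],"twist":[0,0,0.17]},{"gripper":85,"travel":[0,0,10],"twist":[0,0,0.17]},{"gripper":85,"travel":[0,0,20],"twist":[0,0,0.17]},{"gripper":85,"travel":[0,0,30],"twist":[0,0,0.17]},{"gripper":85,"travel":[0,0,25],"twist":[0,0,0.18]},{"gripper":85,"travel":[0,0,20],"twist":[0,0,0]},{"gripper":85,"travel":[0,0,13],"twist":[0,0,0]},{"gripper":85,"travel":[0,0,5],"twist":[0,0,0]},{"gripper":85,"travel":[0,0,0],"twist":[0,0,0]}]' 20
python3 -m crank '[{"gripper":68,"travel":[0,0,0],"twist":[0,0,0]},{"gripper":68,"travel":[0,0,0],"twist":[0,0,0]}]'; python3 -m crank '[{"gripper":50,"travel":[0,0,0],"twist":[0,0,0]},{"gripper":50,"travel":[0,0,0],"twist":[0,0,0]},{"gripper":50,"travel":[0,0,0],"twist":[0,0,0]}]'
```

```text
time: 8.57
ee_pos: [0.5502, -0.0284, 0.0756]
tcp_rot: [180.0, 0.0, 106.3]
wrist_force: [0.1, -0.2, 0.7]
opening: 0.0853
grasp_force: 0.0
time: 8.82
ee_pos: [0.5504, -0.0287, 0.0759]
tcp_rot: [180.0, 0.0, 106.3]
wrist_force: [-0.4, -0.1, 0.3]
opening: 0.0682
grasp_force: 0.0
time: 9.2
ee_pos: [0.5507, -0.0286, 0.0759]
tcp_rot: [179.9, 0.0, 106.3]
wrist_force: [2.6, 0.2, 3.9]
opening: 0.0604
grasp_force: 22.1
```

```bash
python3 -m crank '[{"gripper":68,"travel":[0,0,0],"twist":[0,0,0]},{"gripper":68,"travel":[-2,0,0],"twist":[0,0,0]},{"gripper":50,"travel":[0,0,0],"twist":[0,0,0]},{"gripper":50,"travel":[0,0,0],"twist":[0,0,0]},{"gripper":50,"travel":[0,0,0],"twist":[0,0,0]},{"gripper":50,"travel":[0,0,-0.1],"twist":[0,0,-0.06]},{"gripper":50,"travel":[0,0,-0.1],"twist":[0,0,-0.1]}]' 70
python3 -c "
from workcell import bot
print(bot.get_obs()['torque'])"
python3 -m crank '[{"gripper":50,"travel":[0,0,-0.2],"twist":[0,0,-0.15]},{"gripper":50,"travel":[0,0,-0.2],"twist":[0,0,-0.15]}]'
python3 -c "
from workcell import bot
print(bot.get_obs()['torque'])"
```

```text
time: 10.07
ee_pos: [0.5506, -0.0309, 0.0755]
tcp_rot: [-180.0, 0.0, 115.6]
wrist_force: [1.9, -0.9, 1.6]
opening: 0.0596
grasp_force: 76.0
[-0.49567347 -0.23553418 -0.4861065 ]
time: 10.32
ee_pos: [0.5508, -0.0317, 0.076]
tcp_rot: [-179.9, 0.1, 132.9]
wrist_force: [2.4, -3.4, -0.0]
opening: 0.0594
grasp_force: 75.6
[-0.77309421 -0.09124968 -0.47086844]
```

```bash
python3 -m crank '[{"gripper":50,"travel":[0,0,-0.2],"twist":[0,0,-0.15]},{"gripper":50,"travel":[0,0,-0.2],"twist":[0,0,-0.15]},{"gripper":50,"travel":[0,0,-0.2],"twist":[0,0,-0.15]},{"gripper":50,"travel":[0,0,-0.2],"twist":[0,0,-0.15]},{"gripper":50,"travel":[0,0,-0.2],"twist":[0,0,-0.15]},{"gripper":50,"travel":[0,0,0],"twist":[0,0,0]}]'
python3 -c "
from workcell import bot
o=bot.get_obs();print(o['torque'],o['q'])"
```

```text
time: 11.08
ee_pos: [0.55, -0.0308, 0.0766]
tcp_rot: [-180.0, -0.1, 175.6]
wrist_force: [-1.2, -0.8, 1.0]
opening: 0.0599
grasp_force: 76.2
[-0.32964386  0.25463109  0.083765  ] [-3.18467754e+00  4.98275752e+00 -7.02438710e+00  7.80689715e+01
 -3.15646833e-02  1.23902915e+00]
```

```bash
python3 -m crank '[{"gripper":76,"travel":[0,0,0],"twist":[0,0,0]},{"gripper":76,"travel":[0,0,0],"twist":[0,0,0]},{"gripper":76,"travel":[0,0,0],"twist":[0,0,0.172]},{"gripper":76,"travel":[0,0,0],"twist":[0,0,0.172]},{"gripper":76,"travel":[0,0,0],"twist":[0,0,0.172]},{"gripper":76,"travel":[0,0,0],"twist":[0,0,0.172]},{"gripper":76,"travel":[0,0,0],"twist":[0,0,0.172]},{"gripper":76,"travel":[0,0,0],"twist":[0,0,0.172]},{"gripper":76,"travel":[0,0,0],"twist":[0,0,0.172]},{"gripper":76,"travel":[0,0,0],"twist":[0,0,0]}]'
python3 -m crank '[{"gripper":50,"travel":[0,0,0],"twist":[0,0,0]},{"gripper":50,"travel":[0,0,0],"twist":[0,0,0]},{"gripper":50,"travel":[0,0,0],"twist":[0,0,0]},{"gripper":50,"travel":[0,0,-0.2],"twist":[0,0,-0.1]},{"gripper":50,"travel":[0,0,-0.2],"twist":[0,0,-0.15]}]'
python3 -c "
from workcell import bot
o=bot.get_obs();print(o['torque'],o['q'])"
```

```text
time: 12.32
ee_pos: [0.5507, -0.0305, 0.0769]
tcp_rot: [180.0, -0.0, 106.7]
wrist_force: [0.5, -0.3, -0.4]
opening: 0.0759
grasp_force: 0.0
time: 12.95
ee_pos: [0.5505, -0.031, 0.0776]
tcp_rot: [-180.0, 0.0, 121.2]
wrist_force: [-1.6, -2.7, 4.3]
opening: 0.06
grasp_force: 75.2
[-0.59211849  0.09724006 -0.30369039] [-3.19284612e+00  4.95672743e+00 -6.94437134e+00  7.81006812e+01
 -5.20033543e-02  5.55926199e+01]
```

```bash
P='from workcell import bot
print(bot.get_obs()["torque"])'
python3 -m crank '[{"gripper":50,"travel":[0,0,-0.2],"twist":[0,0,-0.13]},{"gripper":50,"travel":[0,0,-0.2],"twist":[0,0,-0.13]},{"gripper":50,"travel":[0,0,-0.2],"twist":[0,0,-0.13]}]';python3 -c "$P"
python3 -m crank '[{"gripper":50,"travel":[0,0,-0.2],"twist":[0,0,-0.13]},{"gripper":50,"travel":[0,0,-0.2],"twist":[0,0,-0.13]}]';python3 -c "$P"
python3 -m crank '[{"gripper":50,"travel":[0,0,0],"twist":[0,0,-0.1]},{"gripper":50,"travel":[0,0,0],"twist":[0,0,-0.08]},{"gripper":50,"travel":[0,0,0],"twist":[0,0,0]}]';python3 -c "$P"
```

```text
time: 13.32
ee_pos: [0.5506, -0.0311, 0.0784]
tcp_rot: [-180.0, 0.0, 143.6]
wrist_force: [0.1, -2.1, 6.3]
opening: 0.0602
grasp_force: 75.1
[-0.24169148  0.12807249 -0.07340905]
time: 13.58
ee_pos: [0.5508, -0.0308, 0.0789]
tcp_rot: [-180.0, 0.0, 158.5]
wrist_force: [-0.9, -0.1, 5.3]
opening: 0.0598
grasp_force: 75.0
[-0.03583339  0.01842285 -0.03415157]
time: 13.95
ee_pos: [0.5508, -0.0308, 0.0788]
tcp_rot: [-180.0, 0.0, 168.6]
wrist_force: [0.2, -0.3, 5.2]
opening: 0.0601
grasp_force: 74.8
[-0.05596983 -0.0237065   0.09762288]
```

Torque has dropped to about zero and the ring pushes up 5 N, so the thread has let go. A gentle test lift next.

```bash
python3 -m crank '[{"gripper":50,"travel":[0,0,-1],"twist":[0,0,0]},{"gripper":50,"travel":[0,0,-1],"twist":[0,0,0]},{"gripper":50,"travel":[0,0,-1],"twist":[0,0,0]}]'
python3 -m crank '[{"gripper":50,"travel":[0,0,-1.5],"twist":[0,0,0]},{"gripper":50,"travel":[0,0,-1.5],"twist":[0,0,0]},{"gripper":50,"travel":[0,0,0],"twist":[0,0,0]}]'
```

```text
time: 14.32
ee_pos: [0.5504, -0.0306, 0.0808]
tcp_rot: [-180.0, -0.0, 168.5]
wrist_force: [1.2, -0.7, -2.7]
opening: 0.0597
grasp_force: 75.5
time: 14.7
ee_pos: [0.5507, -0.0306, 0.0844]
tcp_rot: [-180.0, 0.0, 168.5]
wrist_force: [1.1, -2.2, 0.4]
opening: 0.0599
grasp_force: 75.7
```

```bash
python3 -m crank '[{"gripper":50,"travel":[0,0,-3],"twist":[0,0,0]},{"gripper":50,"travel":[0,0,-6],"twist":[0,0,0]},{"gripper":50,"travel":[0,0,-9],"twist":[0,0,0]},{"gripper":50,"travel":[0,0,-9],"twist":[0,0,0]},{"gripper":50,"travel":[0,0,-9],"twist":[0,0,0]},{"gripper":50,"travel":[0,0,-6],"twist":[0,0,0]},{"gripper":50,"travel":[0,0,-3],"twist":[0,0,0]},{"gripper":50,"travel":[0,0,0],"twist":[0,0,0]},{"gripper":50,"travel":[0,0,0],"twist":[0,0,0]},{"gripper":50,"travel":[0,0,0],"twist":[0,0,0]}]'
python3 - <<'E'
from h import *
a=bot.camera("scene")[90:330,160:400,::-1];b=bot.camera("side")[100:340,150:390,::-1]
cv2.imwrite("pics/f.png",np.hstack([cv2.resize(x,(400,400)) for x in(a,b)]))
E
```

```text
time: 15.95
ee_pos: [0.5505, -0.0305, 0.129]
tcp_rot: [-180.0, -0.0, 168.5]
wrist_force: [1.0, -0.2, 0.3]
opening: 0.0596
grasp_force: 75.7
```

View pics/f.png

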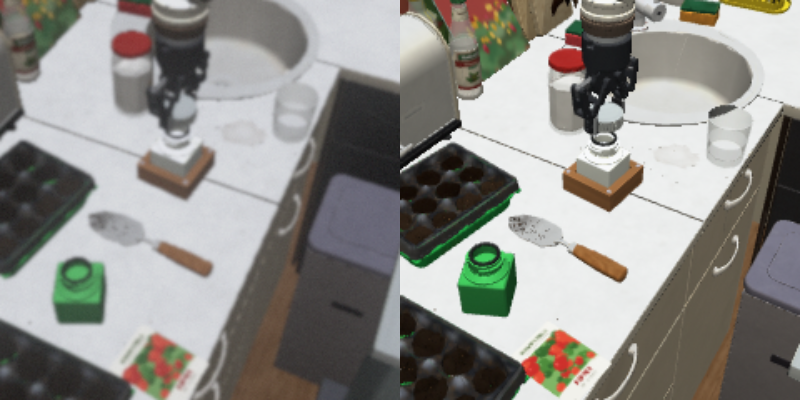

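The cap is held clear above the open white jar: the black ring and neck show at (178,135) on the left and (605,142) on the right. The jar is still seated in its brace, the trowel lies flat, and the other things are undisturbed.

```bash
python3 -c "
from workcell import bot
print(bot.job_done())"
```

```text
the job is handed in; nothing more can be done
None
```

The trowel lies flat on the bare worktop, and the cap is unscrewed and held level about 4 cm above the open jar, which is still in its brace; the job was handed in at about 16 s.

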